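# Fill the plate's empty holes and show it to the upward-looking inspection camera

## Robot

A 7-joint arm with a two-finger parallel gripper is mounted at the origin on the work surface. World frame = base frame: x ahead of the robot, y to its left, z up, the work surface at z = 0. Lengths are in mm, angles in rad, forces in N, time in s.
With the tool pointing down it reaches from about 425 to 1025 mm from the base axis. Payload 9.4 kg.
Tool frame: the origin (TCP) lies on the mounting face of the last link; the fingertips stand robot.tcp_to_tips ahead of it and the grasp point (between the pads) lies 155 mm ahead of it (robot.tcp_to_tips is the distance from the TCP to the fingertips, in mm); z points along the fingers, y is the line along which they close (so a half turn about z gives the same grasp; the last joint's range is limited). The gripper opens to 85 mm and grips with 20 to 120 N. Pads are 22 mm wide; open, the fingers measure 114 mm over their backs; the gripper's body (76 mm by 85 mm) begins 54 mm behind the grasp point. The pads swing forward as they close: fully open they stand 13 mm farther back than shut.
Start: joints at [-1.39, 0.599, -0.003, 1.599, 0.002, 0.943, -0.08], TCP at [184.838, 701.042, 404.675] pointing down, gripper open.
Joint ranges: [-2.57, 2.57], [-0.35, 1.97], [-1.29, 1.29], [0.11, 2.56], [-1.05, 4.19], [0.11, 1.86], [-2.63, 2.63]. Speed limits (rad/s): [2.22, 2.22, 3.01, 3.01, 3.14, 3.14, 3.14].

## Interface

Orientations are given as a unit quaternion [x, y, z, w].
In Python, from station import telemetry, vision, workorder, robot gives the robot as it stands.
- The arm moves only by the shell command python3 -m creep 'ROWS' [FORCE]. ROWS is JSON, a list of rows, each an object of numbers: "dx", "dy", "dz": the shift along the tool's x, y, z normalised to -1 to 1, where 1 is 60 cm; "wx", "wy", "wz": the turn, a rotation vector about the tool's x, y, z normalised to -1 to 1, where 1 is pi/2 rad; "hand": the closure, from -1 (fully open) to 1 (shut). In form: [{"dx": .., "dy": .., "dz": .., "wx": .., "wy": .., "wz": .., "hand": ..}, ...]. A call has 1 to 5 rows; each row is the pose to reach, as a shift and turn from the pose commanded when the call began, along the tool's axes at that moment; what a row does not reach only later rows make up. A row lasts 1/12 s, in which the tool goes at most 41.7 mm and 7.16 degrees, less where a joint would pass 70% of its speed; a pose out of reach is approached as far as the arm can. A call with a number of a shift or a turn outside -1 to 1 is refused whole. A call with a gripper value outside its range is refused whole. The fingers move at their own pace and stop on an object; FORCE is the grip in N (left out, the last holds). Time passes only in rows, so rows that repeat a pose let the fingers close. It gives the time, the measured TCP pose, the force, the opening and the grip force at its end, in the units of the state.
- telemetry.get_state(): the state, without advancing time (a new reading comes with each control period).
- vision.camera(name): name is "scene" or "top" or "wrist"; returns a dict with "img" (480x640x3 uint8, blue, green, red), "fx", "fy", "cx", "cy" (pixels), "T" (4x4, takes a point from camera to world coordinates); the wrist camera has in their place "T_tool_cam" (4x4, takes a point from camera to tool coordinates, whose origin is the TCP and whose axes are the flange's). Camera axes: x right, y down, z forward; pixel columns grow to the right and rows downward; lengths in mm; the calibration is good to about 2 mm. A picture is of the moment at which its call begins: read the wrist's pose just before it. There is no depth.
- workorder.hand_in(): hands the job in; it is judged then, once.
The state is a dict: "time_s": time; "qpos": joint angles; "qvel": joint speeds; "tau": joint torques, N m; "tcp_pos": TCP position; "eef_rot": TCP orientation; "wrist_force": force on the tool from outside, world axes, zero at the start; "ft_torque": the same for the moment, N m; "opening": finger opening in mm; "gripper_force": force on a finger pad.
Only numpy, scipy, OpenCV 4.12 (cv2) and the standard library are available. Lean on these libraries where they do the work, as an engineer would, in place of code of your own. Each camera call takes 0.05 s, during which the arm holds its last target. There are 200 camera calls.

## Task

Two of the four holes in the white plate lying in the wooden nest are still empty: put a spare brass standoff from the wooden block fully home in each empty one, while the plate lies in the nest, and leave the standoffs already fitted in it alone. Then lift the complete plate out of the nest and hold it level in the air over the upward-looking camera, centred on the lens, its underside about 10 cm above the lens and its long side in line with the long side of the camera housing. Finish while holding it there, still in the gripper, and do not disturb the other things on the bench.

Things in the scene. Friction and masses are not known exactly. Their poses are not given: they have to be found in the camera images.
- plate: loose white plate 150 x 50 x 12 mm, about 0.15 kg, lying level in the nest, its long sides free at mid-length so that it can be gripped there across its 50 mm width and lifted straight up. Origin: centre of its underside; x along its length, z up. Four through holes, 14 mm across, in one row along its centre line
- nest: fixed wooden nest: base board 190 x 90 x 10 mm with two end saddles (26 mm long, 62 mm wide) that carry the ends of the plate, its underside 35 mm above the table, and lips 6 mm high around those ends, 2 mm clear of it; between the saddles 25 mm are free under the plate. Origin: centre of its underside, x along its length
- nest_seat (a point): where the plate's origin lies when it is in the nest, 35 mm above the nest's origin
- block: fixed wooden block 130 x 60 x 30 mm with three square holes 14 mm wide in one row along its length, 36 mm apart, each holding a spare standoff, shank down. Origin: centre of its underside; x along its length. It stands on one side of the nest and the camera on the other, either way round
- camera: fixed camera that looks straight up: grey housing 110 x 70 x 44 mm with a round lamp and a black lens on top, 60 mm high in all. Origin: centre of its underside; x along the housing's long side
- lens (a point): top centre of the lens, 60 mm above the table, z up
- view_point (a point): point 100 mm straight above the lens, where the centre of the plate's underside (its origin) must be held; x along the long side of the camera housing, z up
- standoff0: loose round brass standoff, 36 mm long, 45 g, one of five alike (at the start two in the plate, three in the block): shank 12 mm across, 14 mm long, chamfered foot; above it a flange 22 mm across, 4 mm thick; above that a collar 14 mm across, 18 mm tall, to grip. Origin: on the axis at the underside of the flange; z up. Fully home, the flange rests on the plate
- standoff1: loose round brass standoff, 36 mm long, 45 g, one of five alike (at the start two in the plate, three in the block): shank 12 mm across, 14 mm long, chamfered foot; above it a flange 22 mm across, 4 mm thick; above that a collar 14 mm across, 18 mm tall, to grip. Origin: on the axis at the underside of the flange; z up. Fully home, the flange rests on the plate
- standoff2: loose round brass standoff, 36 mm long, 45 g, one of five alike (at the start two in the plate, three in the block): shank 12 mm across, 14 mm long, chamfered foot; above it a flange 22 mm across, 4 mm thick; above that a collar 14 mm across, 18 mm tall, to grip. Origin: on the axis at the underside of the flange; z up. Fully home, the flange rests on the plate
- standoff3: loose round brass standoff, 36 mm long, 45 g, one of five alike (at the start two in the plate, three in the block): shank 12 mm across, 14 mm long, chamfered foot; above it a flange 22 mm across, 4 mm thick; above that a collar 14 mm across, 18 mm tall, to grip. Origin: on the axis at the underside of the flange; z up. Fully home, the flange rests on the plate
- standoff4: loose round brass standoff, 36 mm long, 45 g, one of five alike (at the start two in the plate, three in the block): shank 12 mm across, 14 mm long, chamfered foot; above it a flange 22 mm across, 4 mm thick; above that a collar 14 mm across, 18 mm tall, to grip. Origin: on the axis at the underside of the flange; z up. Fully home, the flange rests on the plate
- hole0 (a point): centre of the mouth of a through hole in the plate, at the plate's upper face (12 mm above its underside), at x = -51 mm along the plate
- hole1 (a point): centre of the mouth of a through hole in the plate, at the plate's upper face (12 mm above its underside), at x = -17 mm along the plate
- hole2 (a point): centre of the mouth of a through hole in the plate, at the plate's upper face (12 mm above its underside), at x = 17 mm along the plate
- hole3 (a point): centre of the mouth of a through hole in the plate, at the plate's upper face (12 mm above its underside), at x = 51 mm along the plate
- link0: bystander: white link plate with two eyelets, 62 x 26 x 6 mm, lying flat; origin centre of its underside
- link1: bystander: white link plate with two eyelets, 62 x 26 x 6 mm, lying flat; origin centre of its underside
- collar: bystander: plain brass bush, 26 mm across and 18 mm tall, no flange or shank; origin centre of its underside
- offcut: bystander: wood offcut 50 x 140 x 42 mm; origin centre of its underside
- tape: bystander: roll of white tape, 80 mm across, 22 mm tall; origin centre of its underside
- driver: bystander: screwdriver lying on the table; origin on its underside
- jar: bystander: closed jar 52 mm across, 70 mm tall; origin centre of its underside
Not all that is in view belongs to the job. Leave any orange or turquoise look-alike of the plate alone.

How it is judged (in metres and radians):
On the way, in this order (a step that is already met when the one before it is completed fails the run):
1. a standoff is fully home in every hole of the plate, with the plate still in the nest (distance between any of standoff0, standoff1, standoff2, standoff3, standoff4 and hole0 below 0.004 m and distance between any of standoff0, standoff1, standoff2, standoff3, standoff4 and hole1 below 0.004 m and distance between any of standoff0, standoff1, standoff2, standoff3, standoff4 and hole2 below 0.004 m and distance between any of standoff0, standoff1, standoff2, standoff3, standoff4 and hole3 below 0.004 m and distance between plate and nest_seat below 0.006 m), for 0.2 s.
2. the fingers lift the plate clear of the nest (height (world z) of plate above 0.075 m and contact force between the fingers and plate above 1 N), for 0.1 s.
At the end, for the whole second after the job is handed in: A standoff is home in every hole (flange within 4 mm of the mouth); the fingers hold the plate still (under 20 mm/s), underside 100 mm (+-20) above the lens, centred within 15 mm, level within 0.12 rad, in line with the camera housing within 0.15 rad, touching neither camera nor nest (distance between any of standoff0, standoff1, standoff2, standoff3, standoff4 and hole0 below 0.004 m and distance between any of standoff0, standoff1, standoff2, standoff3, standoff4 and hole1 below 0.004 m and distance between any of standoff0, standoff1, standoff2, standoff3, standoff4 and hole2 below 0.004 m and distance between any of standoff0, standoff1, standoff2, standoff3, standoff4 and hole3 below 0.004 m and horizontal distance between plate and view_point below 0.015 m and z of plate in the frame of view_point between -0.02 and 0.02 m and angle between plate's own z axis and vertical below 0.12 rad and angle between the x axis of plate and the x axis of camera, either way round below 0.15 rad and linear speed of plate below 0.02 m/s and contact force between the fingers and plate above 1 N and contact force between plate and camera below 0.1 N and contact force between plate and nest below 0.1 N); the arm keeps its last pose, push and grip.
It fails at once if a standoff that was already in the plate is pulled up out of it by 8 mm or more (z of any of standoff0, standoff1 in the frame of plate above 0.02 m).
It fails at once if a bystander is moved by more than 30 mm (distance of any of link0, link1, collar, offcut, tape, driver, jar from where it was at the start of the episode above 0.03 m).
It also fails if it takes over 64 s, if anything falls off the work surface, if the arm or the gripper's body presses on something with over 40 N, if the wrist force passes 120 N, or if a joint passes its speed limit or range.

## Working session

There is one attempt and no reset: what is moved stays moved. The work goes in short steps, Python scripts to look and compute and a shell command to move; the robot and the scene stay as the last step left them, time stands still between calls to the robot, and variables do not carry over. Pictures are saved under pics/ and viewed, at most 10 in all, crops included, and the job is handed in when it is done.

```bash
mkdir -p pics; ls
cat > h.py <<'E'
import numpy as np, cv2
from scipy.spatial.transform import Rotation as R
from station import telemetry, vision, workorder, robot
def st(): return telemetry.get_state()
def cam(n):
    s=st(); c=vision.camera(n)
    if n=="wrist":
        T=np.eye(4); T[:3,:3]=R.from_quat(s["eef_rot"]).as_matrix(); T[:3,3]=s["tcp_pos"]
        c["T"]=T@np.array(c["T_tool_cam"])
    c["T"]=np.array(c["T"]); return c
def ray(c,u,v,z):
    d=c["T"][:3,:3]@np.array([(u-c["cx"])/c["fx"],(v-c["cy"])/c["fy"],1]); o=c["T"][:3,3]
    return (o+d*(z-o[2])/d[2])
def pix(c,p):
    q=c["T"][:3,:3].T@(np.array(p)-c["T"][:3,3]); return np.array([c["fx"]*q[0]/q[2]+c["cx"],c["fy"]*q[1]/q[2]+c["cy"]])
E
python3 - <<'E'
from h import *
s=st(); print(s, robot.tcp_to_tips)
print(R.from_quat(s["eef_rot"]).as_matrix().round(3))
for n in("top","wrist","scene"):
    c=cam(n); cv2.imwrite(f"pics/{n}0.png",c["img"]); print(n,c["fx"],c["cx"],c["cy"],c["T"].round(3).tolist())
E
```

```text
pics
{'time_s': 0.0, 'qpos': array([-1.38970405,  0.60013471, -0.00256865,  1.6001324 ,  0.00180897,
        0.94288731, -0.07980609]), 'qvel': array([-1.52447371e-03,  1.55932455e-03,  1.40682272e-03,  1.58629069e-03,
        3.73795010e-05, -1.39707315e-03, -6.86937939e-04]), 'tau': array([ 1.20615859e-04, -7.76453161e+01,  1.56469882e+00, -2.58004349e+01,
        1.23201238e-02,  9.07530222e-03, -2.02489524e-06]), 'tcp_pos': array([184.76496905, 700.85333034, 403.80855259]), 'eef_rot': array([ 1.28500464e-01,  9.91709142e-01, -7.79074816e-04, -3.24329627e-05]), 'wrist_force': array([0.41163727, 0.39515387, 0.00248504]), 'ft_torque': array([-0.00213737,  0.00800383,  0.03395668]), 'gripper_force': 0.0, 'opening': 85.23706246955632} 173.4
[[-0.967  0.255 -0.   ]
 [ 0.255  0.967 -0.002]
 [-0.    -0.002 -1.   ]]
top 439.5793056659711 326.22578883728994 240.05447951594167 [[-0.013, -0.989, 0.148, 435.18], [-1.0, 0.013, 0.004, 9.242], [-0.006, -0.148, -0.989, 925.263], [0.0, 0.0, 0.0, 1.0]]
wrist 339.672218753844 329.8008427451094 245.2221749105896 [[0.254, 0.932, 0.258, 119.6], [0.967, -0.244, -0.07, 718.764], [-0.002, 0.267, -0.964, 373.562], [0.0, 0.0, 0.0, 1.0]]
scene 436.82988877482654 325.95805979580047 240.4973391515172 [[0.32, 0.725, -0.61, 1185.276], [0.947, -0.253, 0.197, -186.183], [-0.011, -0.641, -0.768, 918.34], [0.0, 0.0, 0.0, 1.0]]
```

View pics/top0.png

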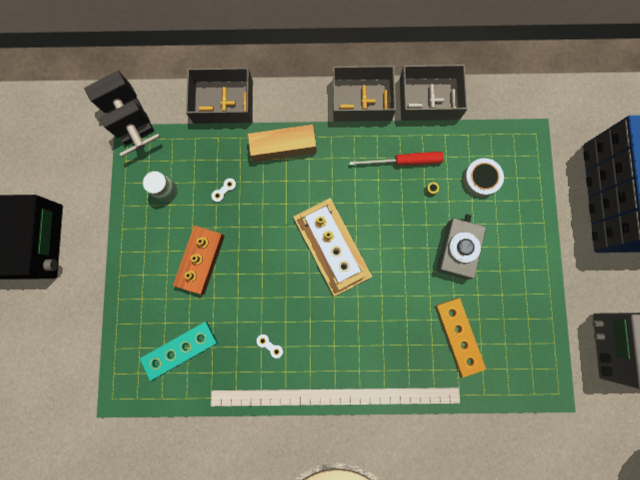

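View pics/scene0.png

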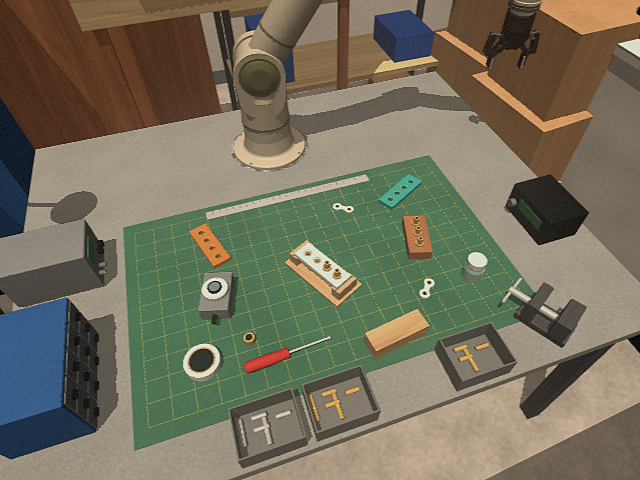

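The top view shows the white plate at about (331,245). Its fitted standoffs are at (321,222) and (328,236), and its empty holes at (337,252) and (344,267). The block is at (199,260) with spares at (201,242), (195,259) and (189,276), and the upward camera is at (465,247). The scene view agrees with this.

Run:
```python
from h import *
c=cam("top"); im=c["img"]
def show(n,u,v,z): p=ray(c,u,v,z); print(n,p.round(1)); return p
a=[show("s",*q,50) for q in((201,241),(195,258),(189,275))]
f=[show("fit",*q,67) for q in((321,221),(328,236))]; h=[show("hole",*q,47) for q in((337,252),(344,267))]
show("lens",465,247,60)
hsv=cv2.cvtColor(im,cv2.COLOR_BGR2HSV)
def rect(mask,box,z,n):
    m=np.zeros(mask.shape,np.uint8); x0,y0,x1,y1=box; m[y0:y1,x0:x1]=mask[y0:y1,x0:x1]
    cs=max(cv2.findContours(m,0,1)[0],key=cv2.contourArea)
    P=np.array([ray(c,*q,z)[:2] for q in cs[:,0,:]],np.float32); r=cv2.minAreaRect(P); b=cv2.boxPoints(r)
    e=b[1]-b[0]; g=b[2]-b[1]; L=e if np.hypot(*e)>np.hypot(*g) else g
    print(n,np.round(r[0],1),np.round(r[1],1),"long deg",round(np.degrees(np.arctan2(L[1],L[0])),1))
k=(1,2,0)
white=((hsv[...,1]<60)&(hsv[...,2]>170)).astype(np.uint8); rect(white,(290,195,375,300),47,"plate")
red=((hsv[...,0]<14)&(hsv[...,1]>120)).astype(np.uint8); rect(red,(165,215,230,305),30,"block")
gray=((hsv[...,1]<70)).astype(np.uint8); rect(gray,(430,205,500,290),44,"camera")
wood=((hsv[...,0]<30)&(hsv[...,2]>90)|(white>0)).astype(np.uint8); rect(wood,(285,190,380,305),20,"nest")
s=st();print(s["tcp_pos"])
```

```text
s [568.  265.4  50. ]
s [533.7 276.4  50. ]
s [499.8 287.3  50. ]
fit [602.4  22.7  67. ]
fit [572.1   9.2  67. ]
hole [542.4  -8.5  47. ]
hole [512. -22.  47.]
lens [ 547.5 -262.    60. ]
plate [560.    1.6] [150.7  51.1] long deg 26.8
block [532.3 275.5] [ 65.2 129.8] long deg -17.7
camera [ 553.1 -260.4] [ 78.2 129.7] long deg -16.7
nest [558.3   1.7] [187.9  89.7] long deg 26.6
[184.81347045 700.92993756 404.1631981 ]
```

```bash
for i in 1; do python3 -m creep '[{"dx":-0.2476,"dy":-0.1786,"dz":0.0},{"dx":-0.2476,"dy":-0.1786,"dz":0.0},{"dx":-0.2476,"dy":-0.1786,"dz":0.0},{"dx":-0.2476,"dy":-0.1786,"dz":0.0},{"dx":-0.2476,"dy":-0.1786,"dz":0.0}]'
python3 -m creep '[{"dx":-0.2476,"dy":-0.1786,"dz":0.06},{"dx":-0.2476,"dy":-0.1786,"dz":0.06},{"dx":-0.2476,"dy":-0.1786,"dz":0.06},{"dx":-0.2476,"dy":-0.1786,"dz":0.06},{"dx":-0.2476,"dy":-0.1786,"dz":0.06}]'
python3 -m creep '[{"dx":-0.2476,"dy":-0.1786,"dz":0.08,"wz":0.033},{"dx":-0.2476,"dy":-0.1786,"dz":0.08,"wz":0.033},{"dx":-0.2476,"dy":-0.1786,"dz":0.08,"wz":0.033},{"dx":-0.2476,"dy":-0.1786,"dz":0.08,"wz":0.033},{"dx":-0.2476,"dy":-0.1786,"dz":0.08,"wz":0.033}]'; done
python3 - <<'E'
from h import *
s=st();print(s["qpos"]);c=cam("wrist");cv2.imwrite("pics/w1.png",c["img"])
print(np.array(c["T_tool_cam"]).round(4).tolist())
for p in((568,265.4,50),(533.7,276.4,50),(499.8,287.3,50)):print(pix(c,p))
E
```

```text
[-1.38971916  0.59979842 -0.00247768  1.59982378  0.00178361  0.94290002
 -0.07982375]
[[0.001, -0.9637, -0.267, 67.621], [1.0, 0.0012, -0.0004, 0.7566], [0.0007, -0.267, 0.9637, 30.2356], [0.0, 0.0, 0.0, 1.0]]
[ 89.98408785 572.34491627]
[ 86.31615111 553.15029543]
[ 82.55362721 533.35193449]invalid input
invalid input
invalid input
```

View pics/w1.png

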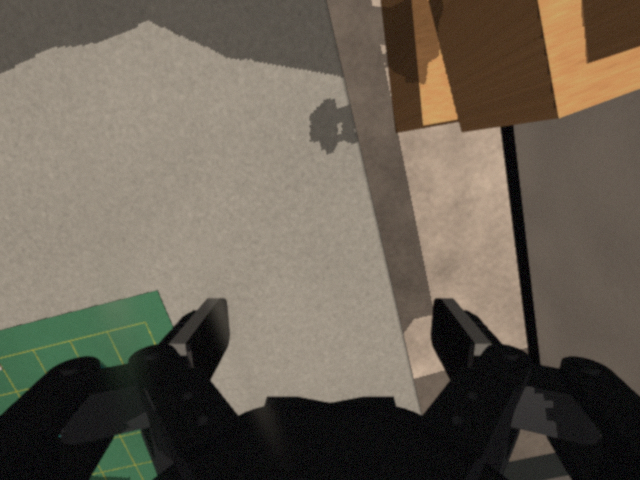

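The moves were refused because every key is needed in each row. The picture shows the bench edge from the start pose, with the open fingers at about columns 205 and 455, rows 300-380. I'm repeating the moves with full rows.

```bash
python3 -m creep '[{"dx":-0.2476,"dy":-0.1786,"dz":0.0,"wx":0,"wy":0,"wz":0,"hand":-1},{"dx":-0.2476,"dy":-0.1786,"dz":0.0,"wx":0,"wy":0,"wz":0,"hand":-1},{"dx":-0.2476,"dy":-0.1786,"dz":0.0,"wx":0,"wy":0,"wz":0,"hand":-1},{"dx":-0.2476,"dy":-0.1786,"dz":0.0,"wx":0,"wy":0,"wz":0,"hand":-1},{"dx":-0.2476,"dy":-0.1786,"dz":0.0,"wx":0,"wy":0,"wz":0,"hand":-1}]'
python3 -m creep '[{"dx":-0.2476,"dy":-0.1786,"dz":0.06,"wx":0,"wy":0,"wz":0,"hand":-1},{"dx":-0.2476,"dy":-0.1786,"dz":0.06,"wx":0,"wy":0,"wz":0,"hand":-1},{"dx":-0.2476,"dy":-0.1786,"dz":0.06,"wx":0,"wy":0,"wz":0,"hand":-1},{"dx":-0.2476,"dy":-0.1786,"dz":0.06,"wx":0,"wy":0,"wz":0,"hand":-1},{"dx":-0.2476,"dy":-0.1786,"dz":0.06,"wx":0,"wy":0,"wz":0,"hand":-1}]'
python3 -m creep '[{"dx":-0.2476,"dy":-0.1786,"dz":0.08,"wx":0,"wy":0,"wz":0.033,"hand":-1},{"dx":-0.2476,"dy":-0.1786,"dz":0.08,"wx":0,"wy":0,"wz":0.033,"hand":-1},{"dx":-0.2476,"dy":-0.1786,"dz":0.08,"wx":0,"wy":0,"wz":0.033,"hand":-1},{"dx":-0.2476,"dy":-0.1786,"dz":0.08,"wx":0,"wy":0,"wz":0.033,"hand":-1},{"dx":-0.2476,"dy":-0.1786,"dz":0.08,"wx":0,"wy":0,"wz":0.033,"hand":-1}]'
python3 - <<'E'
from h import *
s=st();print(s["qpos"]);c=cam("wrist");cv2.imwrite("pics/w2.png",c["img"])
for p in((568,265.4,50),(533.7,276.4,50),(499.8,287.3,50)):print(pix(c,p))
E
```

```text
time_s: 0.67
tcp_pos: [305.6, 554.7, 404.8]
eef_rot: [0.131, 0.991, -0.001, 0.001]
wrist_force: [0.0, -0.2, -0.5]
opening: 85.3
gripper_force: 0.0
time_s: 1.08
tcp_pos: [420.6, 413.5, 368.0]
eef_rot: [0.131, 0.991, -0.001, 0.001]
wrist_force: [0.2, 0.3, -0.0]
opening: 85.6
gripper_force: 0.0
time_s: 1.5
tcp_pos: [536.4, 272.2, 319.7]
eef_rot: [0.156, 0.988, -0.001, 0.0]
wrist_force: [0.2, 0.8, -0.0]
opening: 85.5
gripper_force: 0.0
[-0.5617334   0.55679539 -0.00399315  1.96429414  0.00715769  0.62131312
  0.68596631]
[333.85816281 287.41392021]
[333.89283    241.46770948]
[333.96827531 192.38448851]
```

View pics/w2.png

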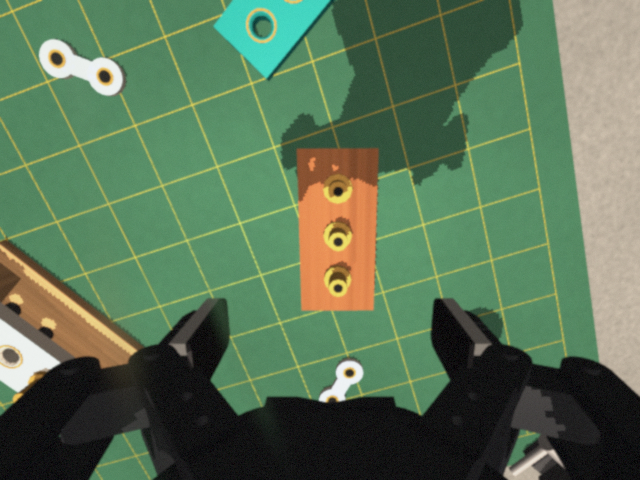

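The block is at about (338,230), with spare standoff bores at (338,190), (338,240) and (338,287).

```bash
cat >> h.py <<'E'
def bore(c,u,v,r=14,thr=70,dark=True):
    "centroid of the dark blob nearest to (u,v)"
    u,v=int(u),int(v); g=cv2.cvtColor(c["img"],cv2.COLOR_BGR2GRAY)[v-r:v+r+1,u-r:u+r+1]
    n,l,s,ce=cv2.connectedComponentsWithStats((g<thr).astype(np.uint8))
    k=[i for i in range(1,n) if s[i,4]>8]; i=min(k,key=lambda i:np.hypot(*(ce[i]-r)))
    return ce[i]+[u-r,v-r],s[i,4]
def totool(s,p):
    return R.from_quat(s["eef_rot"]).as_matrix().T@(np.array(p)-s["tcp_pos"])
E
python3 - <<'E'
from h import *
s=st();c=cam("wrist")
for t in (50,70):
  for q in((338,190),(338,240),(338,287)):
    b,a=bore(c,*q,r=9,thr=t);p=ray(c,*b,52);print(b.round(1),a,p.round(1),totool(s,p).round(1))
hsv=cv2.cvtColor(c["img"],cv2.COLOR_BGR2HSV)
m=((hsv[...,0]<14)&(hsv[...,1]>120)).astype(np.uint8);m[:,:280]=0;m[:,400:]=0;m[:140]=0;m[320:]=0
P=np.array([ray(c,*q,30)[:2] for q in max(cv2.findContours(m,0,1)[0],key=cv2.contourArea)[:,0]],np.float32);print(cv2.minAreaRect(P), R.from_quat(s["eef_rot"]).as_matrix().round(4).tolist(),s["tcp_pos"])
E
```

```text
[341.3 187.3] 50 [499.7 290.1  52. ] [ 43.6   8.6 266.9]
[341.4 238. ] 25 [534.1 279.2  52. ] [  7.5   9.  267. ]
[341.1 284.7] 18 [568.4 268.1  52. ] [-28.6   9.1 267. ]
[341.3 187.1] 64 [499.6 290.1  52. ] [ 43.7   8.5 266.9]
[341.3 237.9] 39 [534.  279.1  52. ] [  7.6   8.9 267. ]
[341.4 284.6] 30 [568.4 268.3  52. ] [-28.5   9.3 267. ]
((533.8405151367188, 279.2149658203125), (59.5433235168457, 129.158935546875), 72.4693603515625) [[-0.9499, 0.3125, 0.0008], [0.3125, 0.9499, -0.0042], [-0.0021, -0.0037, -1.0]] [538.22662511 269.43936135 318.99707161]
```

```bash
python3 -m creep '[{"dx":-0.0477,"dy":0.014,"dz":0.05,"wx":0,"wy":0,"wz":0,"hand":-0.2},{"dx":-0.0477,"dy":0.014,"dz":0.1,"wx":0,"wy":0,"wz":0,"hand":-0.2},{"dx":-0.0477,"dy":0.014,"dz":0.15,"wx":0,"wy":0,"wz":0,"hand":-0.2},{"dx":-0.0477,"dy":0.014,"dz":0.18,"wx":0,"wy":0,"wz":0,"hand":-0.2},{"dx":-0.0477,"dy":0.014,"dz":0.18,"wx":0,"wy":0,"wz":0,"hand":-0.2}]' 40
python3 - <<'E'
from h import *
s=st();c=cam("wrist");s=st();print(s["tcp_pos"],s["opening"],s["wrist_force"])
cv2.imwrite("pics/w3.png",c["img"])
E
```

```text
time_s: 2.02
tcp_pos: [562.2, 276.4, 209.0]
eef_rot: [0.154, 0.988, -0.002, -0.002]
wrist_force: [-0.4, -0.2, 0.5]
opening: 50.9
gripper_force: 0.0
[562.75649601 276.58747812 211.07030003] 51.4760074309128 [0.43925507 0.55156465 0.52976023]
```

View pics/w3.png

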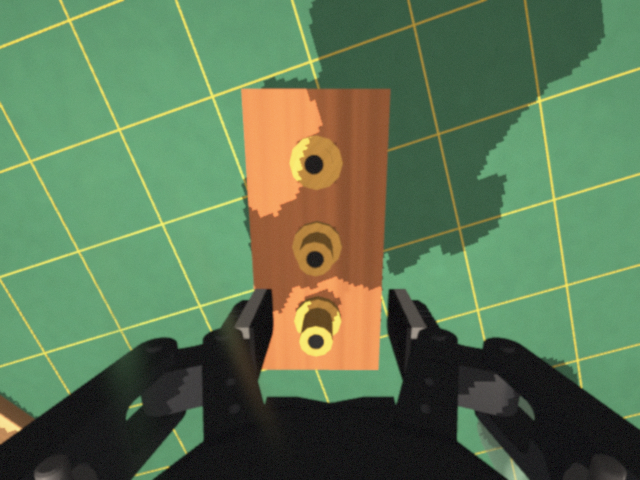

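The near standoff's bore is at (316,342), while the mid-line between the fingers is at about column 330. The arm had not settled when I measured, so I'll settle it and re-measure.

```bash
python3 -m creep '[{"dx":0,"dy":0,"dz":0,"wx":0,"wy":0,"wz":0,"hand":-0.2},{"dx":0,"dy":0,"dz":0,"wx":0,"wy":0,"wz":0,"hand":-0.2},{"dx":0,"dy":0,"dz":0,"wx":0,"wy":0,"wz":0,"hand":-0.2}]'
python3 - <<'E'
from h import *
c=cam("wrist");s=st();print(s["tcp_pos"],s["qvel"].round(3))
for q in((315,163),(315,259),(316,341)):
    b,a=bore(c,*q,r=12,thr=60);p=ray(c,*b,52);print(b.round(1),a,p.round(1),totool(s,p).round(1))
E
```

```text
time_s: 2.32
tcp_pos: [564.0, 276.4, 214.4]
eef_rot: [0.154, 0.988, 0.001, 0.001]
wrist_force: [0.8, 0.2, -0.1]
opening: 51.2
gripper_force: 0.0
[563.96819694 276.228184   214.31068202] [ 0.     0.004  0.001  0.002 -0.001 -0.003 -0.001]
[310.2 157.1] 197 [499.9 290.1  52. ] [ 65.5  -6.6 162.2]
[311.3 250.7] 126 [534.9 278.9  52. ] [ 28.7  -6.6 162.3]
[312.6 331.1] 58 [569.6 267.9  52. ] [ -7.7  -6.6 162.3]
```

```bash
python3 -m creep '[{"dx":-0.0128,"dy":-0.0127,"dz":0.0083,"wx":0,"wy":0,"wz":0,"hand":-0.2},{"dx":-0.0128,"dy":-0.0127,"dz":0.0083,"wx":0,"wy":0,"wz":0,"hand":-0.2},{"dx":-0.0128,"dy":-0.0127,"dz":0.0083,"wx":0,"wy":0,"wz":0,"hand":-0.2},{"dx":-0.0128,"dy":-0.0127,"dz":0.0083,"wx":0,"wy":0,"wz":0,"hand":-0.2},{"dx":-0.0128,"dy":-0.0127,"dz":0.0083,"wx":0,"wy":0,"wz":0,"hand":-0.2}]' 
python3 -m creep '[{"dx":0,"dy":0,"dz":0,"wx":0,"wy":0,"wz":0,"hand":0.3},{"dx":0,"dy":0,"dz":0,"wx":0,"wy":0,"wz":0,"hand":0.4},{"dx":0,"dy":0,"dz":0,"wx":0,"wy":0,"wz":0,"hand":0.6},{"dx":0,"dy":0,"dz":0,"wx":0,"wy":0,"wz":0,"hand":1},{"dx":0,"dy":0,"dz":0,"wx":0,"wy":0,"wz":0,"hand":1}]' 40
python3 -m creep '[{"dx":0,"dy":0,"dz":0,"wx":0,"wy":0,"wz":0,"hand":1},{"dx":0,"dy":0,"dz":0,"wx":0,"wy":0,"wz":0,"hand":1},{"dx":0,"dy":0,"dz":0,"wx":0,"wy":0,"wz":0,"hand":1},{"dx":0,"dy":0,"dz":0,"wx":0,"wy":0,"wz":0,"hand":1}]' 40
python3 - <<'E'
from h import *
c=cam("wrist");s=st();print(s["tcp_pos"],s["wrist_force"],R.from_quat(s["eef_rot"]).as_matrix()[:,2]);cv2.imwrite("pics/w4.png",c["img"])
E
```

```text
time_s: 2.78
tcp_pos: [568.7, 266.2, 207.7]
eef_rot: [0.154, 0.988, 0.0, -0.0]
wrist_force: [0.2, 0.1, 0.6]
opening: 51.0
gripper_force: 0.0
time_s: 3.2
tcp_pos: [568.7, 266.5, 208.0]
eef_rot: [0.154, 0.988, 0.0, 0.0]
wrist_force: [-1.2, 1.0, 4.0]
opening: 12.5
gripper_force: 39.4
time_s: 3.53
tcp_pos: [568.7, 266.5, 208.0]
eef_rot: [0.154, 0.988, 0.0, 0.0]
wrist_force: [-0.4, 1.1, 5.9]
opening: 12.2
gripper_force: 39.9
[568.70503694 266.52350748 207.94743018] [-0.25882457  2.68134565  4.86965941] [ 4.34588840e-04  4.92088471e-04 -9.99999784e-01]
```

View pics/w4.png

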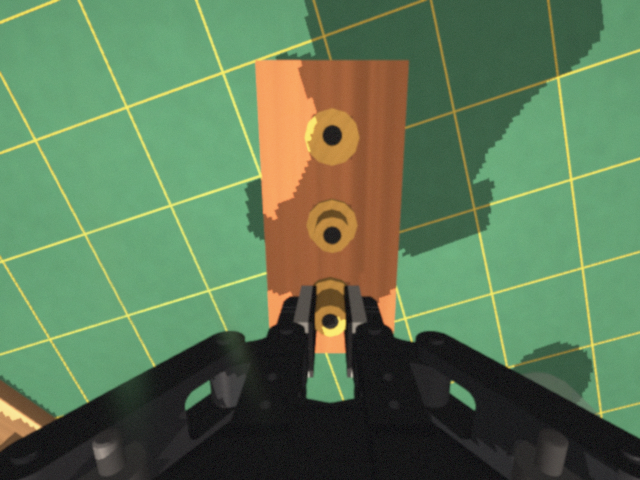

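The standoff is gripped, with its bore at (331,321). Next I'll measure it in the hand, lift it and go above the plate.

```bash
python3 - <<'E'
from h import *
c=cam("wrist");s=st()
b,a=bore(c,331,321,r=8,thr=60);print(b,a,totool(s,ray(c,*b,52)).round(2))
E
python3 -m creep '[{"dx":0,"dy":0,"dz":-0.03,"wx":0,"wy":0,"wz":0,"hand":1},{"dx":0,"dy":0,"dz":-0.08,"wx":0,"wy":0,"wz":0,"hand":1},{"dx":0,"dy":0,"dz":-0.13,"wx":0,"wy":0,"wz":0,"hand":1},{"dx":0,"dy":0,"dz":-0.1667,"wx":0,"wy":0,"wz":0,"hand":1},{"dx":0,"dy":0,"dz":-0.1667,"wx":0,"wy":0,"wz":0,"hand":1}]'
python3 -m creep '[{"dx":-0.0675,"dy":-0.2037,"dz":0,"wx":0,"wy":0,"wz":-0.247,"hand":1},{"dx":-0.0675,"dy":-0.2037,"dz":0,"wx":0,"wy":0,"wz":-0.247,"hand":1},{"dx":-0.0675,"dy":-0.2037,"dz":0,"wx":0,"wy":0,"wz":-0.247,"hand":1},{"dx":-0.0675,"dy":-0.2037,"dz":0,"wx":0,"wy":0,"wz":-0.247,"hand":1}]'
python3 -m creep '[{"dx":0.0142,"dy":-0.2142,"dz":0,"wx":0,"wy":0,"wz":-0.247,"hand":1},{"dx":0.0142,"dy":-0.2142,"dz":0,"wx":0,"wy":0,"wz":-0.247,"hand":1},{"dx":0.0142,"dy":-0.2142,"dz":0,"wx":0,"wy":0,"wz":-0.247,"hand":1},{"dx":0.0142,"dy":-0.2142,"dz":0,"wx":0,"wy":0,"wz":-0.247,"hand":1},{"dx":0.0142,"dy":-0.2142,"dz":0,"wx":0,"wy":0,"wz":-0.247,"hand":1}]'
python3 -m creep '[{"dx":0,"dy":0,"dz":0,"wx":0,"wy":0,"wz":0,"hand":1},{"dx":0,"dy":0,"dz":0,"wx":0,"wy":0,"wz":0,"hand":1},{"dx":0,"dy":0,"dz":0,"wx":0,"wy":0,"wz":0,"hand":1},{"dx":0,"dy":0,"dz":0,"wx":0,"wy":0,"wz":0,"hand":1},{"dx":0,"dy":0,"dz":0,"wx":0,"wy":0,"wz":0,"hand":1}]'
python3 - <<'E'
from h import *
c=cam("wrist");s=st();print(s["tcp_pos"],s["qvel"].round(3),R.from_quat(s["eef_rot"]).as_matrix().round(4).tolist());cv2.imwrite("pics/w5.png",c["img"])
E
```

```text
[329.44827586 320.40689655] 145 [  0.94   0.58 155.97]
time_s: 4.05
tcp_pos: [569.7, 266.3, 311.9]
eef_rot: [0.154, 0.988, 0.002, 0.002]
wrist_force: [0.7, 0.4, -0.2]
opening: 12.4
gripper_force: 40.1
time_s: 4.38
tcp_pos: [569.9, 127.7, 306.7]
eef_rot: [-0.038, 0.999, -0.003, -0.001]
wrist_force: [0.0, -2.0, -0.4]
opening: 12.3
gripper_force: 40.1
time_s: 4.8
tcp_pos: [571.2, 3.9, 306.8]
eef_rot: [-0.227, 0.974, -0.0, -0.001]
wrist_force: [0.6, 0.8, -0.6]
opening: 12.0
gripper_force: 40.1
time_s: 5.22
tcp_pos: [571.5, 10.1, 307.7]
eef_rot: [-0.232, 0.973, 0.0, 0.0]
wrist_force: [0.5, -0.0, -0.8]
opening: 12.2
gripper_force: 40.1
[571.54120579   9.8136689  307.72009558] [ 0.007 -0.001  0.002  0.001 -0.    -0.     0.002] [[-0.8925, -0.451, 0.0], [-0.451, 0.8925, 0.0001], [-0.0, 0.0001, -1.0]]
```

View pics/w5.png

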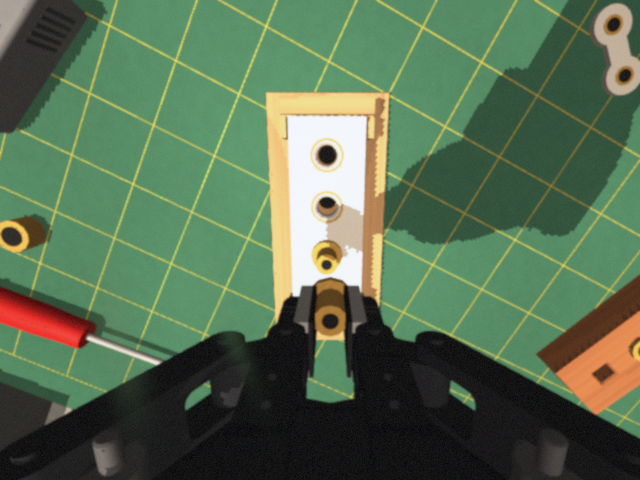

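Empty holes are at (326,155) and (326,207), a fitted standoff is at (326,262), and the held one is at (330,321). The plate's axis is vertical in the image.

```bash
cat > meas.py <<'E'
from h import *
def meas(h3,h2,save=None):
    c=cam("wrist");s=st();hsv=cv2.cvtColor(c["img"],cv2.COLOR_BGR2HSV)
    for n,q in(("h3",h3),("h2",h2)):
        if q is None: continue
        for thr in(60,90):
            try: b,a=bore(c,*q,r=16,thr=thr);print(n,"dark",b.round(1),a,totool(s,ray(c,*b,47)).round(2))
            except ValueError: pass
        u,v=q;r=24;w=(hsv[v-r:v+r,u-r:u+r,1]>45).astype(np.uint8)
        k,l,t,ce=cv2.connectedComponentsWithStats(w)
        k=min([i for i in range(1,k) if t[i,4]>60],key=lambda i:np.hypot(*(ce[i]-r)));x,y,W,H,A=t[k]
        b=[u-r+x+(W-1)/2,v-r+y+(H-1)/2];print(n,"ring",b,(W,H,A),totool(s,ray(c,*b,47)).round(2))
    white=((hsv[...,1]<45)&(hsv[...,2]>200)).astype(np.uint8)
    ed=[]
    for v in range(h3[1]-25,h3[1]+60,3):
        xs=np.where(white[v,h3[0]-70:h3[0]+70])[0]
        if len(xs)>8: ed.append([totool(s,ray(c,h3[0]-70+x+o,v,47))[:2] for x,o in((xs[0],-.5),(xs[-1],.5))])
    ed=np.array(ed)
    for k in(0,1): p=np.polyfit(ed[:,k,0],ed[:,k,1],1);print("edge",k,"slope rad",p[0].round(4),"y at h3~",np.polyval(p,ed[:,k,0].mean()).round(2))
    print("tcp",s["tcp_pos"].round(2),s["wrist_force"].round(1))
    return c,s
E
python3 - <<'E'
from meas import *
c,s=meas((326,155),(326,207))
b,a=bore(c,330,321,r=8,thr=60);z=s["tcp_pos"][2]-155.97;print("held",b,a,totool(s,ray(c,*b,z)).round(2))
b,a=bore(c,326,264,r=8,thr=60);print("fit",b,a,totool(s,ray(c,*b,69)).round(2))
E
```

```text
h3 dark [327.1 154.6] 226 [ 64.9   -1.02 260.73]
h3 dark [327.  154.7] 255 [ 64.79  -1.09 260.73]
h3 ring [np.float64(326.5), np.float64(155.0)] (np.int32(22), np.int32(23), np.int32(248)) [ 64.63  -1.45 260.73]
h2 dark [327.1 202.5] 110 [ 33.37  -1.08 260.73]
h2 dark [327.1 202.7] 131 [ 33.22  -1.09 260.73]
h2 ring [np.float64(330.5), np.float64(210.5)] (np.int32(38), np.int32(40), np.int32(881)) [ 27.9    1.25 260.73]
edge 0 slope rad 0.0024 y at h3~ -26.57
edge 1 slope rad 0.0015 y at h3~ 24.11
tcp [571.53   9.56 307.73] [-0.3  0.  -0.4]
held [329.93103448 320.90804598] 174 [7.0000e-02 9.1000e-01 1.5597e+02]
fit [326.58536585 264.53658537] 41 [ -3.65  -1.26 238.73]
```

```bash
python3 -m creep '[{"dx":0.051,"dy":-0.0035,"dz":0.02,"wx":0,"wy":0,"wz":0,"hand":1},{"dx":0.051,"dy":-0.0035,"dz":0.06,"wx":0,"wy":0,"wz":0,"hand":1},{"dx":0.051,"dy":-0.0035,"dz":0.098,"wx":0,"wy":0,"wz":0,"hand":1},{"dx":0.051,"dy":-0.0035,"dz":0.098,"wx":0,"wy":0,"wz":0,"hand":1},{"dx":0.051,"dy":-0.0035,"dz":0.098,"wx":0,"wy":0,"wz":0,"hand":1}]'
python3 -m creep '[{"dx":0,"dy":0,"dz":0,"wx":0,"wy":0,"wz":0,"hand":1},{"dx":0,"dy":0,"dz":0,"wx":0,"wy":0,"wz":0,"hand":1},{"dx":0,"dy":0,"dz":0,"wx":0,"wy":0,"wz":0,"hand":1},{"dx":0,"dy":0,"dz":0,"wx":0,"wy":0,"wz":0,"hand":1}]' >/dev/null
python3 - <<'E'
from h import *
c=cam("wrist");cv2.imwrite("pics/w6.png",c["img"][100:420,160:480]);s=st();print(s["tcp_pos"]);T=c["T"]
M=R.from_quat(s["eef_rot"]).as_matrix()
print(pix(c,M@[34.1,-2.1+.9,s["tcp_pos"][2]-47]+s["tcp_pos"]))
E
```

```text
time_s: 5.73
tcp_pos: [545.1, -6.5, 248.4]
eef_rot: [-0.231, 0.973, 0.0, -0.001]
wrist_force: [0.9, 0.1, -0.1]
opening: 12.3
gripper_force: 40.1
[545.35108425  -6.97016827 249.68214655]
[326.38503831 217.38313824]
```

View pics/w6.png

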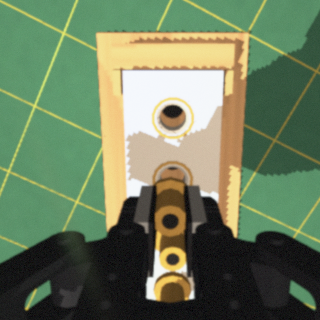

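Hole 3's ring is at (333,218) in full-image pixels, and the held standoff's bore is at (331,321), just above hole 2.

Run:
```python
from meas import *
c,s=meas((333,216),None)
hsv=cv2.cvtColor(c["img"],cv2.COLOR_BGR2HSV)
b,a=bore(c,330,321,r=8,thr=60);z=s["tcp_pos"][2]-155.97;print("held",b,a,totool(s,ray(c,*b,z)).round(2))
m=((hsv[...,0]>15)&(hsv[...,0]<35)&(hsv[...,1]>110)&(hsv[...,2]>120)).astype(np.uint8)[190:250,305:365]
n,l,t,ce=cv2.connectedComponentsWithStats(m)
for i in range(1,n):
    if t[i,4]>20:
        x,y,W,H,A=t[i];b=[305+x+(W-1)/2,190+y+(H-1)/2];print("yring",b,W,H,A,totool(s,ray(c,*b,47)).round(2))
d=c["img"][185:250,300:368];cv2.imwrite("pics/w7.png",cv2.resize(d,None,fx=8,fy=8,interpolation=0))
```

```text
h3 dark [332.2 211.4] 166 [ 37.33   1.72 202.5 ]
h3 dark [332.2 211.6] 189 [ 37.24   1.7  202.5 ]
h3 ring [np.float64(331.5), np.float64(218.0)] (np.int32(28), np.int32(29), np.int32(470)) [ 33.91   1.36 202.5 ]
edge 0 slope rad -0.0025 y at h3~ -23.48
edge 1 slope rad 0.9476 y at h3~ 18.99
tcp [545.3   -6.94 249.53] [-0.1  0.1 -0.8]
held [329.93103448 320.98850575] 174 [1.0000e-02 6.1000e-01 1.5597e+02]
yring [np.float64(332.5), np.float64(218.0)] 40 39 135 [ 33.91   1.88 202.5 ]
```

View pics/w7.png

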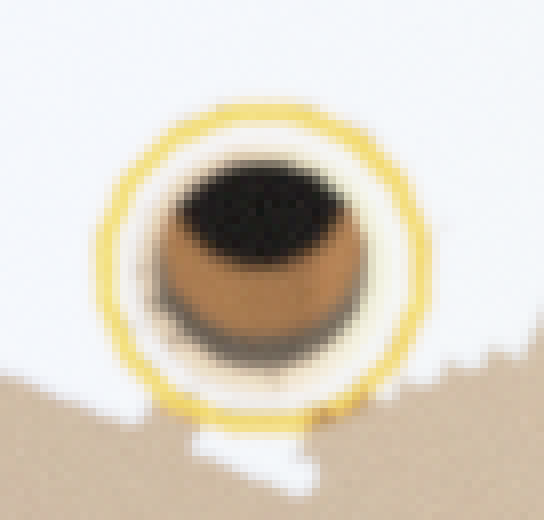

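The close look puts hole 2 about 1.3 mm off in +y from the held axis. I'll correct that and descend in stages.

```bash
python3 -m creep '[{"dx":0,"dy":0.0022,"dz":0,"wx":0,"wy":0,"wz":0,"hand":1},{"dx":0,"dy":0.0022,"dz":0,"wx":0,"wy":0,"wz":0,"hand":1},{"dx":0,"dy":0.0022,"dz":0.01,"wx":0,"wy":0,"wz":0,"hand":1},{"dx":0,"dy":0.0022,"dz":0.015,"wx":0,"wy":0,"wz":0,"hand":1},{"dx":0,"dy":0.0022,"dz":0.015,"wx":0,"wy":0,"wz":0,"hand":1}]'
python3 -m creep '[{"dx":0,"dy":0,"dz":0.003,"wx":0,"wy":0,"wz":0,"hand":1},{"dx":0,"dy":0,"dz":0.006,"wx":0,"wy":0,"wz":0,"hand":1},{"dx":0,"dy":0,"dz":0.009,"wx":0,"wy":0,"wz":0,"hand":1},{"dx":0,"dy":0,"dz":0.009,"wx":0,"wy":0,"wz":0,"hand":1}]'
```

```text
time_s: 6.58
tcp_pos: [544.3, -5.7, 239.0]
eef_rot: [-0.231, 0.973, 0.0, -0.001]
wrist_force: [0.3, 0.0, 0.0]
opening: 12.4
gripper_force: 40.1
time_s: 6.92
tcp_pos: [544.6, -5.7, 234.2]
eef_rot: [-0.231, 0.973, 0.0, -0.0]
wrist_force: [1.1, -0.4, -0.8]
opening: 12.3
gripper_force: 40.1
```

It's in by 5 mm with no force, so I'll push it home.

```bash
python3 -m creep '[{"dx":0,"dy":0,"dz":0.005,"wx":0,"wy":0,"wz":0,"hand":1},{"dx":0,"dy":0,"dz":0.01,"wx":0,"wy":0,"wz":0,"hand":1},{"dx":0,"dy":0,"dz":0.015,"wx":0,"wy":0,"wz":0,"hand":1},{"dx":0,"dy":0,"dz":0.0163,"wx":0,"wy":0,"wz":0,"hand":1},{"dx":0,"dy":0,"dz":0.0163,"wx":0,"wy":0,"wz":0,"hand":1}]'
python3 -m creep '[{"dx":0,"dy":0,"dz":0,"wx":0,"wy":0,"wz":0,"hand":1},{"dx":0,"dy":0,"dz":0,"wx":0,"wy":0,"wz":0,"hand":1},{"dx":0,"dy":0,"dz":0,"wx":0,"wy":0,"wz":0,"hand":1}]'
```

```text
time_s: 7.33
tcp_pos: [544.5, -5.7, 224.9]
eef_rot: [-0.231, 0.973, -0.0, 0.0]
wrist_force: [-0.8, -0.8, 4.2]
opening: 12.1
gripper_force: 41.4
time_s: 7.58
tcp_pos: [544.5, -5.7, 224.9]
eef_rot: [-0.231, 0.973, -0.0, 0.0]
wrist_force: [-1.2, 0.7, 4.7]
opening: 12.3
gripper_force: 41.5
```

It's home, seated at 4.5 N. I'll release it and go for the middle spare.

```bash
python3 -m creep '[{"dx":0,"dy":0,"dz":0,"wx":0,"wy":0,"wz":0,"hand":-0.2},{"dx":0,"dy":0,"dz":0,"wx":0,"wy":0,"wz":0,"hand":-0.2},{"dx":0,"dy":0,"dz":-0.03,"wx":0,"wy":0,"wz":0,"hand":-0.2},{"dx":0,"dy":0,"dz":-0.1,"wx":0,"wy":0,"wz":0,"hand":-0.2},{"dx":0,"dy":0,"dz":-0.138,"wx":0,"wy":0,"wz":0,"hand":-0.2}]'
python3 -m creep '[{"dx":-0.0986,"dy":0.2144,"dz":0,"wx":0,"wy":0,"wz":0.247,"hand":-0.2},{"dx":-0.0986,"dy":0.2144,"dz":0,"wx":0,"wy":0,"wz":0.247,"hand":-0.2},{"dx":-0.0986,"dy":0.2144,"dz":0,"wx":0,"wy":0,"wz":0.247,"hand":-0.2},{"dx":-0.0986,"dy":0.2144,"dz":0,"wx":0,"wy":0,"wz":0.247,"hand":-0.2}]' >/dev/null
python3 -m creep '[{"dx":-0.0102,"dy":0.2358,"dz":0,"wx":0,"wy":0,"wz":0.247,"hand":-0.2},{"dx":-0.0102,"dy":0.2358,"dz":0,"wx":0,"wy":0,"wz":0.247,"hand":-0.2},{"dx":-0.0102,"dy":0.2358,"dz":0,"wx":0,"wy":0,"wz":0.247,"hand":-0.2},{"dx":-0.0102,"dy":0.2358,"dz":0,"wx":0,"wy":0,"wz":0.247,"hand":-0.2},{"dx":-0.0102,"dy":0.2358,"dz":0,"wx":0,"wy":0,"wz":0.247,"hand":-0.2}]'
python3 -m creep '[{"dx":0,"dy":0,"dz":0.04,"wx":0,"wy":0,"wz":0,"hand":-0.2},{"dx":0,"dy":0,"dz":0.08,"wx":0,"wy":0,"wz":0,"hand":-0.2},{"dx":0,"dy":0,"dz":0.1,"wx":0,"wy":0,"wz":0,"hand":-0.2},{"dx":0,"dy":0,"dz":0.1,"wx":0,"wy":0,"wz":0,"hand":-0.2},{"dx":0,"dy":0,"dz":0.1,"wx":0,"wy":0,"wz":0,"hand":-0.2}]' >/dev/null
python3 -m creep '[{"dx":0,"dy":0,"dz":0,"wx":0,"wy":0,"wz":0,"hand":-0.2},{"dx":0,"dy":0,"dz":0,"wx":0,"wy":0,"wz":0,"hand":-0.2},{"dx":0,"dy":0,"dz":0,"wx":0,"wy":0,"wz":0,"hand":-0.2}]'
cat >> h.py <<'E'
def tool(c,u,v,zt):
    "point in tool frame on the plane tool z = zt"
    T=np.array(c["T_tool_cam"]); d=T[:3,:3]@[(u-c["cx"])/c["fx"],(v-c["cy"])/c["fy"],1]; return T[:3,3]+d*(zt-T[2,3])/d[2]
E
python3 - <<'E'
from h import *
c=cam("wrist");s=st();tz=s["tcp_pos"][2];print(s["tcp_pos"])
M=np.array(c["T_tool_cam"]);Q=lambda p:(lambda q:[c["fx"]*q[0]/q[2]+c["cx"],c["fy"]*q[1]/q[2]+c["cy"]])(M[:3,:3].T@(np.array(p)-M[:3,3]))
u=Q([0.6,.8,tz-52]);print(u)
b,a=bore(c,*u,r=16,thr=60);print(b,a,tool(c,*b,tz-52))
u=Q([36.6,.8,tz-52]);b,a=bore(c,*u,r=16,thr=60);print(b,a,tool(c,*b,tz-52))
cv2.imwrite("pics/w8.png",c["img"])
E
```

```text
time_s: 8.0
tcp_pos: [544.7, -5.5, 309.5]
eef_rot: [-0.231, 0.973, 0.0, 0.0]
wrist_force: [-0.5, -0.5, -0.7]
opening: 51.4
gripper_force: 0.0
time_s: 8.75
tcp_pos: [533.2, 283.5, 307.2]
eef_rot: [0.151, 0.989, 0.001, -0.0]
wrist_force: [0.1, 0.4, 1.3]
opening: 51.3
gripper_force: 0.0
time_s: 9.42
tcp_pos: [535.0, 277.2, 248.7]
eef_rot: [0.154, 0.988, 0.001, 0.001]
wrist_force: [-0.4, -0.0, 0.1]
opening: 51.3
gripper_force: 0.0
[534.86238208 277.26701346 248.53951367]
[np.float64(329.9668232407496), np.float64(283.7814415828549)]
[331.15714286 281.9       ] 70 [  1.65645162   1.4221293  196.53951367]
[331.11570248 213.65289256] 121 [ 37.81290912   1.32513506 196.53951367]
```

```bash
python3 -m creep '[{"dx":0.0017,"dy":0.0008,"dz":0.03,"wx":0,"wy":0,"wz":0,"hand":-0.2},{"dx":0.0017,"dy":0.0008,"dz":0.05,"wx":0,"wy":0,"wz":0,"hand":-0.2},{"dx":0.0017,"dy":0.0008,"dz":0.0675,"wx":0,"wy":0,"wz":0,"hand":-0.2},{"dx":0.0017,"dy":0.0008,"dz":0.0675,"wx":0,"wy":0,"wz":0,"hand":-0.2},{"dx":0.0017,"dy":0.0008,"dz":0.0675,"wx":0,"wy":0,"wz":0,"hand":-0.2}]' 
python3 -m creep '[{"dx":0,"dy":0,"dz":0,"wx":0,"wy":0,"wz":0,"hand":0},{"dx":0,"dy":0,"dz":0,"wx":0,"wy":0,"wz":0,"hand":0.4},{"dx":0,"dy":0,"dz":0,"wx":0,"wy":0,"wz":0,"hand":0.6},{"dx":0,"dy":0,"dz":0,"wx":0,"wy":0,"wz":0,"hand":1},{"dx":0,"dy":0,"dz":0,"wx":0,"wy":0,"wz":0,"hand":1}]' 40 >/dev/null
python3 -m creep '[{"dx":0,"dy":0,"dz":0,"wx":0,"wy":0,"wz":0,"hand":1},{"dx":0,"dy":0,"dz":0,"wx":0,"wy":0,"wz":0,"hand":1},{"dx":0,"dy":0,"dz":0,"wx":0,"wy":0,"wz":0,"hand":1},{"dx":0,"dy":0,"dz":0,"wx":0,"wy":0,"wz":0,"hand":1}]'
python3 - <<'E'
from h import *
c=cam("wrist")
b,a=bore(c,330,321,r=8,thr=60);print("held",b,a,tool(c,*b,156).round(2))
E
```

```text
time_s: 9.88
tcp_pos: [533.6, 277.9, 206.4]
eef_rot: [0.154, 0.988, -0.001, -0.001]
wrist_force: [0.2, 0.2, 0.6]
opening: 51.1
gripper_force: 0.0
time_s: 10.63
tcp_pos: [534.0, 278.2, 207.9]
eef_rot: [0.154, 0.988, 0.001, 0.001]
wrist_force: [-0.6, 0.6, 6.3]
opening: 12.2
gripper_force: 40.2
held [329.4375     321.50694444] 144 [  0.39   0.59 156.  ]
```

```bash
python3 -m creep '[{"dx":0,"dy":0,"dz":-0.03,"wx":0,"wy":0,"wz":0,"hand":1},{"dx":0,"dy":0,"dz":-0.08,"wx":0,"wy":0,"wz":0,"hand":1},{"dx":0,"dy":0,"dz":-0.13,"wx":0,"wy":0,"wz":0,"hand":1},{"dx":0,"dy":0,"dz":-0.1667,"wx":0,"wy":0,"wz":0,"hand":1},{"dx":0,"dy":0,"dz":-0.1667,"wx":0,"wy":0,"wz":0,"hand":1}]' >/dev/null
python3 -m creep '[{"dx":-0.06,"dy":-0.2427,"dz":0,"wx":0,"wy":0,"wz":-0.247,"hand":1},{"dx":-0.06,"dy":-0.2427,"dz":0,"wx":0,"wy":0,"wz":-0.247,"hand":1},{"dx":-0.06,"dy":-0.2427,"dz":0,"wx":0,"wy":0,"wz":-0.247,"hand":1},{"dx":-0.06,"dy":-0.2427,"dz":0,"wx":0,"wy":0,"wz":-0.247,"hand":1}]'
python3 -m creep '[{"dx":0.0362,"dy":-0.2473,"dz":0,"wx":0,"wy":0,"wz":-0.247,"hand":1},{"dx":0.0362,"dy":-0.2473,"dz":0,"wx":0,"wy":0,"wz":-0.247,"hand":1},{"dx":0.0362,"dy":-0.2473,"dz":0,"wx":0,"wy":0,"wz":-0.247,"hand":1},{"dx":0.0362,"dy":-0.2473,"dz":0,"wx":0,"wy":0,"wz":-0.247,"hand":1},{"dx":0.0362,"dy":-0.2473,"dz":0,"wx":0,"wy":0,"wz":-0.247,"hand":1}]' >/dev/null
python3 -m creep '[{"dx":0,"dy":0,"dz":0,"wx":0,"wy":0,"wz":0,"hand":1},{"dx":0,"dy":0,"dz":0.04,"wx":0,"wy":0,"wz":0,"hand":1},{"dx":0,"dy":0,"dz":0.08,"wx":0,"wy":0,"wz":0,"hand":1},{"dx":0,"dy":0,"dz":0.09,"wx":0,"wy":0,"wz":0,"hand":1},{"dx":0,"dy":0,"dz":0.09,"wx":0,"wy":0,"wz":0,"hand":1}]' >/dev/null
python3 -m creep '[{"dx":0,"dy":0,"dz":0,"wx":0,"wy":0,"wz":0,"hand":1},{"dx":0,"dy":0,"dz":0,"wx":0,"wy":0,"wz":0,"hand":1},{"dx":0,"dy":0,"dz":0,"wx":0,"wy":0,"wz":0,"hand":1},{"dx":0,"dy":0,"dz":0,"wx":0,"wy":0,"wz":0,"hand":1}]'
python3 - <<'E'
from h import *
c=cam("wrist")
b,a=bore(c,330,321,r=8,thr=60);print("held",b,a,tool(c,*b,156).round(2))
t=np.mean([st()["tcp_pos"] for _ in range(1)],0);print(t)
# plate side edges and near end edge on z=47
hsv=cv2.cvtColor(c["img"],cv2.COLOR_BGR2HSV);white=((hsv[...,1]<45)&(hsv[...,2]>170))
for v in range(190,300,8):
    xs=np.where(white[v,260:400])[0]
    if len(xs)>8: print(v,tool(c,260+xs[0]-.5,v,t[2]-47)[:2].round(1),tool(c,260+xs[-1]+.5,v,t[2]-47)[:2].round(1))
cv2.imwrite("pics/w9.png",c["img"][140:380,200:460])
E
```

```text
time_s: 11.43
tcp_pos: [522.8, 124.1, 306.8]
eef_rot: [-0.042, 0.999, -0.001, -0.001]
wrist_force: [0.7, 0.9, -0.4]
opening: 12.0
gripper_force: 40.1
time_s: 12.6
tcp_pos: [513.9, -21.1, 254.0]
eef_rot: [-0.231, 0.973, -0.0, 0.001]
wrist_force: [0.7, 0.3, -0.9]
opening: 11.8
gripper_force: 40.2
held [329.89221557 321.92215569] 167 [ -0.28   0.65 156.  ]
[513.83458074 -21.21976538 253.86517786]
238 [ 22.2 -24.8] [22.3  7.4]
246 [ 17.8 -25. ] [ 17.8 -19.6]
254 [ 13.3 -24.6] [ 13.3 -19.7]
262 [  8.7 -24.7] [  8.7 -19.8]
270 [  4.1 -24.9] [  4.1 -19.4]
278 [ -0.6 -25.1] [ -0.6 -14.5]
286 [ -5.4 -24.7] [ -5.4 -15.2]
294 [-10.2 -24.9] [-10.1  25.7]
```

View pics/w9.png

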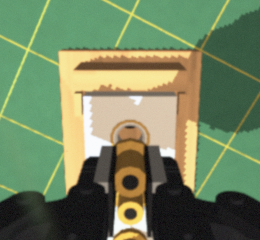

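The view is over hole 3. The held bore is at (330,322), the seated neighbour's bore is at about (330,353), and the plate's end edge is near row 236.

Run:
```python
from h import *
c=cam("wrist");tz=253.87
b,a=bore(c,330,353,r=8,thr=60);p=tool(c,*b,tz-69);print("A",b,a,p.round(2),"-> hole3 x",p[0]+34)
hsv=cv2.cvtColor(c["img"],cv2.COLOR_BGR2HSV)
print(hsv[226:244,360,:].tolist())
for u in (310,330,345,360):
    g=c["img"][222:248,u].astype(float).sum(1);k=np.argmax(np.abs(np.diff(g)));print(u,222+k+.5,tool(c,u,222+k+.5,tz-47).round(2)[:2]-[24,0])
```

```text
A [330.18181818 353.62121212] 66 [-33.92   0.83 184.87] -> hole3 x 0.08028471817263494
[[16, 128, 209], [14, 130, 188], [14, 133, 180], [14, 132, 182], [14, 130, 180], [15, 117, 163], [12, 75, 133], [16, 49, 110], [14, 48, 111], [17, 47, 124], [14, 51, 165], [16, 50, 210], [16, 51, 219], [17, 49, 219], [18, 50, 219], [16, 49, 219], [17, 51, 217], [16, 51, 218]]
310 236.5 [ -0.91 -10.04]
330 235.5 [-0.34  0.67]
345 230.5 [2.41 8.67]
360 236.5 [-0.87 16.74]
```

```bash
python3 -m creep '[{"dx":0.0004,"dy":0,"dz":0.01,"wx":0,"wy":0,"wz":0,"hand":1},{"dx":0.0004,"dy":0,"dz":0.02,"wx":0,"wy":0,"wz":0,"hand":1},{"dx":0.0004,"dy":0,"dz":0.024,"wx":0,"wy":0,"wz":0,"hand":1},{"dx":0.0004,"dy":0,"dz":0.028,"wx":0,"wy":0,"wz":0,"hand":1},{"dx":0.0004,"dy":0,"dz":0.0315,"wx":0,"wy":0,"wz":0,"hand":1}]'
python3 -m creep '[{"dx":0,"dy":0,"dz":0,"wx":0,"wy":0,"wz":0,"hand":1},{"dx":0,"dy":0,"dz":0,"wx":0,"wy":0,"wz":0,"hand":1}]'
```

```text
time_s: 13.12
tcp_pos: [513.7, -21.3, 233.7]
eef_rot: [-0.231, 0.973, 0.0, 0.0]
wrist_force: [0.0, 0.1, -0.4]
opening: 12.0
gripper_force: 40.3
time_s: 13.28
tcp_pos: [513.6, -21.3, 234.0]
eef_rot: [-0.231, 0.973, 0.0, 0.0]
wrist_force: [1.8, 0.0, -0.7]
opening: 11.8
gripper_force: 40.1
```

It has entered freely. Next: home, release, rise.

```bash
python3 -m creep '[{"dx":0,"dy":0,"dz":0.005,"wx":0,"wy":0,"wz":0,"hand":1},{"dx":0,"dy":0,"dz":0.01,"wx":0,"wy":0,"wz":0,"hand":1},{"dx":0,"dy":0,"dz":0.015,"wx":0,"wy":0,"wz":0,"hand":1},{"dx":0,"dy":0,"dz":0.0163,"wx":0,"wy":0,"wz":0,"hand":1},{"dx":0,"dy":0,"dz":0.0163,"wx":0,"wy":0,"wz":0,"hand":1}]'
python3 -m creep '[{"dx":0,"dy":0,"dz":0,"wx":0,"wy":0,"wz":0,"hand":1},{"dx":0,"dy":0,"dz":0,"wx":0,"wy":0,"wz":0,"hand":1}]'
python3 -m creep '[{"dx":0,"dy":0,"dz":0,"wx":0,"wy":0,"wz":0,"hand":-0.6},{"dx":0,"dy":0,"dz":0,"wx":0,"wy":0,"wz":0,"hand":-0.6},{"dx":0,"dy":0,"dz":0,"wx":0,"wy":0,"wz":0,"hand":-0.6},{"dx":0,"dy":0,"dz":-0.05,"wx":0,"wy":0,"wz":0,"hand":-1},{"dx":0,"dy":0,"dz":-0.1,"wx":0,"wy":0,"wz":0,"hand":-1}]'
```

```text
time_s: 13.7
tcp_pos: [513.6, -21.2, 224.8]
eef_rot: [-0.231, 0.973, -0.0, 0.0]
wrist_force: [-0.5, 0.8, 9.1]
opening: 12.4
gripper_force: 43.2
time_s: 13.87
tcp_pos: [513.6, -21.3, 224.8]
eef_rot: [-0.231, 0.973, -0.0, 0.0]
wrist_force: [-0.4, 0.2, 8.8]
opening: 12.0
gripper_force: 43.3
time_s: 14.28
tcp_pos: [512.8, -21.2, 283.5]
eef_rot: [-0.231, 0.973, 0.0, -0.002]
wrist_force: [0.1, -1.0, -0.2]
opening: 71.9
gripper_force: 0.0
```

```bash
python3 -m creep '[{"dx":-0.0855,"dy":0,"dz":0,"wx":0,"wy":0,"wz":0,"hand":-1},{"dx":-0.0855,"dy":0,"dz":0,"wx":0,"wy":0,"wz":0,"hand":-1},{"dx":-0.0855,"dy":0,"dz":0,"wx":0,"wy":0,"wz":0,"hand":-1},{"dx":-0.0855,"dy":0,"dz":0,"wx":0,"wy":0,"wz":0,"hand":-1},{"dx":-0.0855,"dy":0,"dz":0,"wx":0,"wy":0,"wz":0,"hand":-1}]'
python3 - <<'E'
from h import *
c=cam("wrist");tz=st()["tcp_pos"][2];print(tz)
M=np.array(c["T_tool_cam"]);Q=lambda p:(lambda q:[c["fx"]*q[0]/q[2]+c["cx"],c["fy"]*q[1]/q[2]+c["cy"]])(M[:3,:3].T@(np.array(p)-M[:3,3]))
for x in(51,17,-17,-51):
    try: u=Q([x,.8,tz-69]);b,a=bore(c,*u,r=12,thr=60);print(x,np.round(u),b.round(1),a,tool(c,*b,tz-69)[:2].round(2))
    except Exception as e: print(x,u,e)
cv2.imwrite("pics/w10.png",c["img"])
E
```

```text
time_s: 14.7
tcp_pos: [558.4, 1.3, 283.8]
eef_rot: [-0.231, 0.973, -0.0, -0.001]
wrist_force: [0.3, -0.7, 0.5]
opening: 85.5
gripper_force: 0.0
283.81437336238116
51 [330. 182.] [329.4 184.9] 80 [49.71  0.32]
17 [330. 244.] [329.5 246.4] 92 [15.39  0.4 ]
-17 [330. 299.] [329.  303.4] 59 [-19.69   0.11]
-51 [330. 350.] [328.9 354. ] 48 [-53.76   0.1 ]
```

All four bores sit at the seated height with correct spacing. I'll shift 2 mm to centre, then descend and grip.

```bash
python3 -m creep '[{"dx":-0.003,"dy":-0.0005,"dz":0.05,"wx":0,"wy":0,"wz":0,"hand":-1},{"dx":-0.003,"dy":-0.0005,"dz":0.1,"wx":0,"wy":0,"wz":0,"hand":-1},{"dx":-0.003,"dy":-0.0005,"dz":0.135,"wx":0,"wy":0,"wz":0,"hand":-1},{"dx":-0.003,"dy":-0.0005,"dz":0.1547,"wx":0,"wy":0,"wz":0,"hand":-1},{"dx":-0.003,"dy":-0.0005,"dz":0.1547,"wx":0,"wy":0,"wz":0,"hand":-1}]'
python3 -m creep '[{"dx":0,"dy":0,"dz":0,"wx":0,"wy":0,"wz":0,"hand":-0.7},{"dx":0,"dy":0,"dz":0,"wx":0,"wy":0,"wz":0,"hand":-0.5},{"dx":0,"dy":0,"dz":0,"wx":0,"wy":0,"wz":0,"hand":-0.3},{"dx":0,"dy":0,"dz":0,"wx":0,"wy":0,"wz":0,"hand":-0.1},{"dx":0,"dy":0,"dz":0,"wx":0,"wy":0,"wz":0,"hand":0.2}]' 60
python3 -m creep '[{"dx":0,"dy":0,"dz":0,"wx":0,"wy":0,"wz":0,"hand":1},{"dx":0,"dy":0,"dz":0,"wx":0,"wy":0,"wz":0,"hand":1},{"dx":0,"dy":0,"dz":0,"wx":0,"wy":0,"wz":0,"hand":1},{"dx":0,"dy":0,"dz":0,"wx":0,"wy":0,"wz":0,"hand":1}]' 60
```

```text
time_s: 15.17
tcp_pos: [559.8, 2.1, 189.2]
eef_rot: [-0.231, 0.973, 0.0, -0.002]
wrist_force: [0.1, 0.7, 0.6]
opening: 85.4
gripper_force: 0.0
time_s: 15.58
tcp_pos: [561.3, 2.1, 193.1]
eef_rot: [-0.231, 0.973, -0.0, 0.001]
wrist_force: [-1.0, 0.5, 6.9]
opening: 49.1
gripper_force: 61.5
time_s: 15.92
tcp_pos: [561.3, 2.2, 193.1]
eef_rot: [-0.231, 0.973, -0.0, 0.001]
wrist_force: [-1.2, -0.2, 5.5]
opening: 49.1
gripper_force: 61.5
```

The plate is gripped at 61 N. I'll lift it and measure the camera housing precisely from the top view.

```bash
python3 -m creep '[{"dx":0,"dy":0,"dz":-0.01,"wx":0,"wy":0,"wz":0,"hand":1},{"dx":0,"dy":0,"dz":-0.03,"wx":0,"wy":0,"wz":0,"hand":1},{"dx":0,"dy":0,"dz":-0.06,"wx":0,"wy":0,"wz":0,"hand":1},{"dx":0,"dy":0,"dz":-0.1,"wx":0,"wy":0,"wz":0,"hand":1},{"dx":0,"dy":0,"dz":-0.14,"wx":0,"wy":0,"wz":0,"hand":1}]' 60
python3 -m creep '[{"dx":0,"dy":0,"dz":-0.05,"wx":0,"wy":0,"wz":0,"hand":1},{"dx":0,"dy":0,"dz":-0.07,"wx":0,"wy":0,"wz":0,"hand":1},{"dx":0,"dy":0,"dz":-0.07,"wx":0,"wy":0,"wz":0,"hand":1},{"dx":0,"dy":0,"dz":-0.07,"wx":0,"wy":0,"wz":0,"hand":1}]'
python3 - <<'E'
from h import *
c=cv2.imread("pics/top0.png");k=cam("top");k["img"]=c
hsv=cv2.cvtColor(c,cv2.COLOR_BGR2HSV)
m=np.zeros((480,640),np.uint8);b=(slice(205,290),slice(430,500));m[b]=((hsv[...,1]<90))[b]
for ks in(1,9,13):
    o=cv2.morphologyEx(m,cv2.MORPH_OPEN,np.ones((ks,ks),np.uint8))
    cs=max(cv2.findContours(o,0,1)[0],key=cv2.contourArea)
    P=np.array([ray(k,*q,44)[:2] for q in cs[:,0,:]],np.float32);r=cv2.minAreaRect(P);print(ks,r)
v=hsv[...,2][225:275,445:490];print("dark lens")
for t in(60,80,100):
    n,l,s,ce=cv2.connectedComponentsWithStats((v<t).astype(np.uint8))
    for i in range(1,n):
        if s[i,4]>15: print(t,ce[i]+[445,225],s[i,4],ray(k,*(ce[i]+[445,225]),60).round(1))
w=((hsv[...,1]<40)&(hsv[...,2]>200)).astype(np.uint8)[225:275,445:490];q=np.argwhere(w);cc,rr=cv2.minEnclosingCircle(q[:,::-1].astype(np.float32));print("lamp",np.array(cc)+[445,225],rr,ray(k,cc[0]+445,cc[1]+225,46).round(1))
E
```

```text
time_s: 16.33
tcp_pos: [560.6, 2.2, 276.8]
eef_rot: [-0.231, 0.973, 0.0, -0.001]
wrist_force: [0.4, -0.7, -2.4]
opening: 48.9
gripper_force: 63.0
time_s: 16.67
tcp_pos: [560.8, 1.9, 318.4]
eef_rot: [-0.231, 0.973, -0.0, 0.001]
wrist_force: [-0.1, 0.3, -4.2]
opening: 48.8
gripper_force: 63.3
1 ((549.7955322265625, -257.4228820800781), (82.9792709350586, 141.85777282714844), 73.8024673461914)
9 ((546.8802490234375, -257.5450439453125), (80.70419311523438, 122.9973373413086), 74.05667114257812)
13 ((547.746826171875, -257.7926025390625), (80.70419311523438, 121.19483947753906), 74.05667114257812)
dark lens
60 [446.56140351 232.89473684] 57 [ 576.3 -227.    60. ]
60 [449.60869565 273.04347826] 23 [ 496.3 -228.8   60. ]
80 [446.64634146 233.32926829] 82 [ 575.4 -227.2   60. ]
80 [460.02941176 248.85294118] 34 [ 543.9 -252.    60. ]
80 [449.40625 273.03125] 32 [ 496.3 -228.4   60. ]
100 [446.76923077 233.73626374] 91 [ 574.6 -227.4   60. ]
100 [463.66216216 247.33783784] 74 [ 546.8 -259.3   60. ]
100 [451.86666667 254.88888889] 45 [ 532.1 -235.2   60. ]
100 [450.33333333 272.88095238] 42 [ 496.6 -230.2   60. ]
lamp [464.90476227 246.90476227] 15.133444786071777 [ 549.5 -266.2   46. ]
```

Run:
```python
from h import *
k=cam("scene");c=cv2.imread("pics/scene0.png");hsv=cv2.cvtColor(c,cv2.COLOR_BGR2HSV)
w=((hsv[...,1]<40)&(hsv[...,2]>190)).astype(np.uint8)[265:310,190:240];q=np.argwhere(w)
n,l,s,ce=cv2.connectedComponentsWithStats(w)
for i in range(1,n):
    if s[i,4]>30: print("lamp",s[i],ce[i]+[190,265],ray(k,s[i,0]+190+s[i,2]/2,s[i,1]+265+s[i,3]/2,46).round(1))
g=hsv[...,2][276:300,202:226];print(g[::2,::2])
g=cv2.imread("pics/top0.png",0)[232:262,450:482];print(g[::2,::2])
print(ray(k,213,286,60).round(1))
```

```text
lamp [ 12  13  25  21 259] [214.14285714 288.65637066] [ 546.5 -261.7   46. ]
[[115 131 141 144 137 137 137 133 137 137 138 142]
 [115 147 141 136 150 211 234 184 232 215 135 134]
 [109 151 126 224 230 243 220 254 241 226 227 191]
 [112 167 231 238  88  69 147 125  28 189 226 229]
 [108 228 232 117 124 139 136 139 142  62 239 223]
 [190 225 206  75 138 135 132 132 144  41 196 223]
 [224 225 183  54 138 133 137 139 105  17 242 224]
 [220 224 232  83  93 151 151  67  28 191 228 225]
 [218 223 226 213  35  38  35  15 210 230 226 214]
 [166 230 223 225 236 247 246 239 225 225 234 139]
 [149 167 234 226 225 226 225 224 188 238  93 105]
 [149 135 113 192 239 236 235 207 107 107 114 148]]
[[131 157 157 158 161 183 179 191 191 188 164 158 158 157 159 160]
 [145 156 155 192 221 220 222 221 222 221 219 194 162 157 157 157]
 [156 150 197 220 221 222 221 221 221 221 221 222 210 167 154 154]
 [137 172 211 221 221 221 214 176 183 188 221 221 221 197 154 153]
 [ 99 217 221 222 216 124  75 113 116  92  99 208 221 222 198 152]
 [144 220 221 221 154  75 143 149 150 147 116 117 221 222 218 155]
 [185 221 221 206  51  94 133 150 147 144 127 101 176 221 220 180]
 [205 197 221 195  57 128 132 147 146 136 139 131 156 222 222 197]
 [194 211 221 198  46 105 141 149 148 147 147 122 144 221 221 195]
 [155 210 222 207  59  84 147 147 148 147 143  81 187 222 221 189]
 [110 216 222 221 145  47  84 128 137 130  81 131 221 221 221 119]
 [ 79 188 208 220 215 128  73  60  53  81 163 222 222 222 211 109]
 [ 79  88 207 221 222 221 189 221 222 221 221 220 223 219 162 109]
 [143  81  89 202 217 212 222 222 221 221 221 221 221 181 130 108]
 [151 143  79  78 164 205 213 221 212 220 220 192 167 153 128 105]]
[ 548.5 -262.7   60. ]
```

The lens is at about (548,-263) from both views, and the housing's long axis is at about -16°. I'll carry the plate there.

```bash
python3 -m creep '[{"dx":0.0216,"dy":-0.0387,"dz":0,"wx":0,"wy":0,"wz":0.0475,"hand":1},{"dx":0.0432,"dy":-0.0773,"dz":0,"wx":0,"wy":0,"wz":0.095,"hand":1},{"dx":0.0648,"dy":-0.116,"dz":0,"wx":0,"wy":0,"wz":0.1425,"hand":1},{"dx":0.0864,"dy":-0.1546,"dz":0,"wx":0,"wy":0,"wz":0.19,"hand":1},{"dx":0.108,"dy":-0.1933,"dz":0,"wx":0,"wy":0,"wz":0.2375,"hand":1}]'
python3 -m creep '[{"dx":0.006,"dy":-0.0439,"dz":0,"wx":0,"wy":0,"wz":0.0475,"hand":1},{"dx":0.0121,"dy":-0.0877,"dz":0,"wx":0,"wy":0,"wz":0.095,"hand":1},{"dx":0.0181,"dy":-0.1316,"dz":0,"wx":0,"wy":0,"wz":0.1425,"hand":1},{"dx":0.0242,"dy":-0.1754,"dz":0,"wx":0,"wy":0,"wz":0.19,"hand":1},{"dx":0.0302,"dy":-0.2193,"dz":0,"wx":0,"wy":0,"wz":0.2375,"hand":1}]'
python3 -m creep '[{"dx":0,"dy":0,"dz":0,"wx":0,"wy":0,"wz":0,"hand":1},{"dx":0,"dy":0,"dz":0,"wx":0,"wy":0,"wz":0,"hand":1},{"dx":0,"dy":0,"dz":0,"wx":0,"wy":0,"wz":0,"hand":1},{"dx":0,"dy":0,"dz":0,"wx":0,"wy":0,"wz":0,"hand":1},{"dx":0,"dy":0,"dz":0,"wx":0,"wy":0,"wz":0,"hand":1}]'
python3 - <<'E'
from h import *
s=st();print(s["tcp_pos"],R.from_quat(s["eef_rot"]).as_matrix().round(3).tolist())
c=cam("wrist");tz=155.97 # look at the held plate
M=np.array(c["T_tool_cam"]);Q=lambda p:(lambda q:[c["fx"]*q[0]/q[2]+c["cx"],c["fy"]*q[1]/q[2]+c["cy"]])(M[:3,:3].T@(np.array(p)-M[:3,3]))
zt=193.1-69
for x in(51,17,-17,-51):
    try: u=Q([x,.5,zt]);b,a=bore(c,*u,r=12,thr=60);print(x,np.round(u),b.round(1),a,tool(c,*b,zt)[:2].round(2))
    except Exception as e: print(x,np.round(u),e)
hsv=cv2.cvtColor(c["img"],cv2.COLOR_BGR2HSV);m=((hsv[...,1]<60)&(hsv[...,2]>170)).astype(np.uint8)
cs=max(cv2.findContours(m,0,1)[0],key=cv2.contourArea);P=np.array([tool(c,*q,193.1-47)[:2] for q in cs[:,0]],np.float32);print(cv2.minAreaRect(P))
k=cam("top");hsv=cv2.cvtColor(k["img"],cv2.COLOR_BGR2HSV);cv2.imwrite("pics/t2.png",k["img"]);cv2.imwrite("pics/w11.png",c["img"])
E
```

```text
time_s: 17.18
tcp_pos: [554.7, -131.5, 316.0]
eef_rot: [-0.045, 0.999, 0.0, -0.001]
wrist_force: [-0.2, -0.8, -4.1]
opening: 48.8
gripper_force: 63.5
time_s: 17.6
tcp_pos: [548.9, -264.2, 315.8]
eef_rot: [0.141, 0.99, 0.0, -0.001]
wrist_force: [0.0, 1.0, -4.4]
opening: 49.0
gripper_force: 63.5
time_s: 18.02
tcp_pos: [549.7, -261.9, 317.1]
eef_rot: [0.138, 0.99, 0.0, -0.0]
wrist_force: [0.1, 0.5, -3.8]
opening: 49.2
gripper_force: 63.7bash:  1334 Segmentation fault         python3 - <<'E'
from h import *
s=st();print(s["tcp_pos"],R.from_quat(s["eef_rot"]).as_matrix().round(3).tolist())
c=cam("wrist");tz=155.97 # look at the held plate
M=np.array(c["T_tool_cam"]);Q=lambda p:(lambda q:[c["fx"]*q[0]/q[2]+c["cx"],c["fy"]*q[1]/q[2]+c["cy"]])(M[:3,:3].T@(np.array(p)-M[:3,3]))
zt=193.1-69
for x in(51,17,-17,-51):
    try: u=Q([x,.5,zt]);b,a=bore(c,*u,r=12,thr=60);print(x,np.round(u),b.round(1),a,tool(c,*b,zt)[:2].round(2))
    except Exception as e: print(x,np.round(u),e)
hsv=cv2.cvtColor(c["img"],cv2.COLOR_BGR2HSV);m=((hsv[...,1]<60)&(hsv[...,2]>170)).astype(np.uint8)
cs=max(cv2.findContours(m,0,1)[0],key=cv2.contourArea);P=np.array([tool(c,*q,193.1-47)[:2] for q in cs[:,0]],np.float32);print(cv2.minAreaRect(P))
k=cam("top");hsv=cv2.cvtColor(k["img"],cv2.COLOR_BGR2HSV);cv2.imwrite("pics/t2.png",k["img"]);cv2.imwrite("pics/w11.png",c["img"])
E
```

Run:
```python
from h import *
s=st();print(s["time_s"],s["tcp_pos"],s["gripper_force"],s["qvel"].round(3),s["qpos"].round(2))
c=cam("wrist")
M=np.array(c["T_tool_cam"]);Q=lambda p:(lambda q:np.array([c["fx"]*q[0]/q[2]+c["cx"],c["fy"]*q[1]/q[2]+c["cy"]]))(M[:3,:3].T@(np.array(p)-M[:3,3]))
zt=193.1-69
for x in(51,17,-17):
    u=Q([x,.5,zt]);print(x,u.round(),flush=True);b,a=bore(c,*u,r=12,thr=60);print(b.round(1),a,tool(c,*b,zt)[:2].round(2),flush=True)
```

```text
18.0667 [ 549.71685548 -262.08719258  317.3037553 ] 63.73537480831146 [ 0.002 -0.003  0.003 -0.004  0.     0.001  0.   ] [ 0.42  0.57 -0.11  1.94  0.1   0.63  1.55]
51 [329. 213.]
[327.1 209.2] 399 [52.05 -0.06]
17 [329. 323.]
[326.6 319.2] 347 [18.22 -0.24]
-17 [329. 415.]
[328.  415.1] 622 [-17.02   0.18]
```

The plate is centred about 1–2 mm from the lens, with its underside at about 159 mm, yaw 164° (that is, -16°), still, and gripped at 63 N. I'm handing it in.

```bash
python3 -c "
from station import workorder
print(workorder.hand_in())"
```

```text
the job is handed in; nothing more can be done
None
```

I seated a spare standoff in each empty hole, lifted the plate out of the nest and handed the job in with it held over the lens. By my measurements it is within about 2 mm of centre, its underside 99 mm above the lens and in line with the housing; the hand-in returned no verdict.

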